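# Sort the press tooling back into its holders

### The job

The hand-press tooling lies mixed up on the bench: put every loose piece back where its kind is kept. The two rings go flat over the spindle, the wide one at the bottom and the narrow one on top of it; the brass drift goes in the middle of the free lane of its rack, lying down in both saddles beside the one already there; and the round die and the square die stand upright on the floors of the round and the square well of the wooden block. Leave the red tin and the little screw jar where they stand.

Things in the scene. Friction and masses are not known exactly. Their poses are not given: they have to be found in the camera images.
- wide_ring: Loose press ring of plain aluminium, lying flat: outer diameter 56 mm, bore 26 mm, 16 mm high. Origin at the centre of its underside, z up along the bore. About 80 g.
- narrow_ring: Loose press ring like the other but narrower: outer diameter 40 mm, bore 26 mm, 16 mm high. Origin at the centre of its underside, z up along the bore. About 40 g.
- drift: Loose drift: an eight-sided brass bar lying flat, 120 mm long, 20 mm across flats (20 mm wide and 20 mm high), the last 14 mm at the +x end tapering to a blunt nose 12 mm wide. Origin at the middle of the bar, on its axis (10 mm above what it lies on); x along the bar. About 300 g.
- round_die: Loose round steel setting die standing upright: a cylinder 34 mm in diameter and 36 mm high with a shallow dish in the top, a fine groove round it 23 mm up, and a bevelled foot 30 mm across. Origin at the centre of its underside, z up. About 180 g.
- square_die: Loose square steel bending die standing upright: 34 x 34 mm and 36 mm high, with a slot 14 mm wide and 10 mm deep along its x across the top and a foot 30 mm square. Origin at the centre of its underside, x and y square to its sides, z up. About 200 g.
- spindle_stand: Fixed ring stand: a grey round foot 92 mm in diameter and 12 mm high (flat top 84 mm across) with one upright steel spindle at its centre, 10 mm thick with a round tip, 64 mm above the bench. Rings drop over the spindle and lie flat on the foot. Origin on the bench under the spindle, z up.
- drift_rack: Fixed rack: plywood base 104 (x) by 128 (y), 14 mm high; two lanes along x at y = -32 and +32 mm, each with steel saddles (14 mm long) at x = -32 and +32 mm: floor 17 mm above the bench, 25 mm wide, legs flaring to 43 mm apart at 36 mm. A fixed brass drift fills the lane at y = -32; the lane at +32 is free: a drift there has its axis 27 mm above the bench. Origin on the bench, mid base.
- die_block: Fixed wooden block 86 (x) by 172 (y), 30 mm high. Round well, 46 mm diameter, at y = +48 mm; square well, 46 x 46 mm along x and y, at y = -48 mm (both x = 0); each 14 mm deep (floor 16 mm above the bench), 4 mm bevel at the mouth. Three thin fixed punches in a row along x at y = 0, up to 19 mm above the block. Origin on the bench, mid block.
- rivet_tin: Bystander: loose closed red tin, 42 x 60 mm and 34 mm high; to be left where it is. Origin at the centre of its underside.
- screw_jar: Bystander: loose small clear screw jar with a white lid, 44 mm in diameter and 55 mm high; to be left where it is. Origin at the centre of its underside.

How it is judged:
By the outcome, as a careful person would: the job done as asked, in the order asked, and still so for the second after the job is handed in, with the robot touching nothing.
It also fails if it takes over 134 s, if anything falls off the work surface, if the arm or the gripper's body presses on something with over 40 N, if the wrist force passes 120 N, or if a joint passes its speed limit or range.

### The arm

A 6-joint arm with a two-finger parallel gripper is mounted at the origin on a cart in front of the work surface, level with it; the furniture and walls round the work are solid. World frame = base frame: x ahead of the robot, y to its left, z up, the work surface at z = 0. Lengths are in mm, angles in degrees, forces in N, time in s.
With the tool pointing down it reaches from about 350 to 850 mm from the base axis. Payload 8.1 kg.
Tool frame: the origin (TCP) lies at the very end of the fingers, on their centre line; the grasp point (between the pads) lies 19 mm behind it; z points along the fingers, y is the direction in which the jaws open and shut (so a half turn about z gives the same grasp; the last joint's range is limited). The gripper opens to 85 mm and grips with 20 to 120 N. Pads are 22 mm wide; open, the fingers measure 114 mm over their backs; the gripper's body (76 mm by 85 mm) begins 54 mm behind the grasp point. The pads swing forward as they close: fully open they stand 13 mm farther back than shut.
Start: joints at [63.461, 7.471, 85.268, -0, 87.261, -4.893], TCP at [221.305, 557.7, 231.292] pointing down, gripper open.
Joint ranges: [-169.43, 169.43], [-51.17, 129.36], [1.28, 143.12], [-76.62, 256.62], [0, 156.53], [-152.29, 152.29]. Speed limits (degrees/s): [136.94, 136.94, 159.86, 180, 180, 180].

### API

Orientations are given as [roll, pitch, yaw] about the fixed x, y, z axes, in that order (R = Rz(yaw) Ry(pitch) Rx(roll)).
In Python, from bench import r gives the robot as it stands.
- The arm moves only by the shell command python3 -m crank 'ROWS' [OPENING] [FORCE]. ROWS is JSON, a list that holds one entry, the list of rows, each a list of 6 numbers: the shift along the tool's x, y, z in m, then the turn, a rotation vector about the tool's x, y, z in rad. A call has 1 to 10 rows; each row is the pose to reach, as a shift and turn from the pose measured when the call began, along the tool's axes at that moment; what a row does not reach only later rows make up. A row lasts 1/8 s, in which the tool goes at most 62.5 mm and 10.7 degrees, less where a joint would pass 70% of its speed; a pose out of reach is approached as far as the arm can. A call with a gripper value outside its range is refused whole. OPENING is the closure, from 0 (fully open) to 1 (shut), set as the call begins (- or left out, the last holds). The fingers move at their own pace and stop on an object; FORCE is the grip in N (left out, the last holds). Time passes only in rows, so rows that repeat a pose let the fingers close. It gives the time, the measured TCP pose, the force and the opening at its end, in the units of the state.
- r.sense(): the state, without advancing time (a new reading comes with each control period).
- r.snapshot(name): name is "side" or "top" or "wrist"; returns (picture, depth): 420x560x3 uint8, blue, green, red; 420x560 float32, mm along the optical axis (not along the pixel's ray), 0 where there is no reading.
- r.get_calibration(name): a dict with "mtx" (3x3 intrinsics, pixels), "cam_to_world" (4x4, takes a point from camera to world coordinates). Camera axes: x right, y down, z forward; pixel columns grow to the right and rows downward; lengths in mm; the calibration is good to about 2 mm. The wrist camera is an equidistant fisheye: a pixel r from the principal point sees the ray r / f radians off the axis. A picture is of the moment at which its call begins: read the wrist's pose just before it. get_calibration takes no time and is no camera call; for the wrist camera it gives the pose at the moment of the call.
- r.hand_in(): hands the job in, once; it reports no verdict.
Trained networks look in the newest picture that a camera, given by its name, has taken for a name from the list of things; names that differ only in an ending like _2 or _b are one class to them, and where a whole thing is asked for, a point or a joint stands for the part that bears it (a point fixed in the world has none). Each returns a list of dicts, best first, with "conf" (0 to 1); they miss things now and then, are a little off and sometimes report something else, mostly with a low value. They report only what shows in the picture. A call takes as long as a camera call.
- r.look_for(thing, camera): "extent" ([left, top, right, bottom] in pixels, round what is visible of it).
- r.landmark_of(thing, camera): "pixel" ([column, row] in pixels: a listed point, or the origin of a listed thing).
The state is a dict: "time": time; "joint_pos": joint angles; "qd": joint speeds; "joint_efforts": joint torques, N m; "tool_pos": TCP position; "tcp_rot": TCP orientation; "ft_force": force on the tool from outside, world axes, zero at the start; "wrist_torque": the same for the moment, N m; "finger_gap": finger opening in mm.
Only numpy, scipy, OpenCV 4.12 (cv2) and the standard library are available. Lean on these libraries where they do the work, as an engineer would, in place of code of your own. Each camera call takes 0.05 s, during which the arm holds its last target.

## Working session

There is one attempt and no reset: what is moved stays moved. The work goes in short steps, Python scripts to look and compute and a shell command to move; the robot and the scene stay as the last step left them, time stands still between calls to the robot, and variables do not carry over. Pictures are saved under pics/ and viewed, and the job is handed in when it is done.

```bash
ls; mkdir -p pics; python3 - <<'E'
from bench import r
import cv2
print(r.sense())
for n in ("side","top","wrist"):
    p,d=r.snapshot(n); cv2.imwrite(f"pics/{n}0.png",p)
    c=r.get_calibration(n); print(n,c)
E
```

```text
pics
{'time': 0.0, 'joint_pos': array([ 6.34608741e+01,  7.51525440e+00,  8.53280118e+01,  1.10218348e-03,
        8.72608001e+01, -4.89321031e+00]), 'qd': array([ 0.1108047 , -0.03359394, -0.04909778, -0.06096728, -0.02159392,
       -0.0966069 ]), 'joint_efforts': array([-3.25373803e-04, -5.69391775e+01, -5.00553989e+01, -3.15218795e-04,
        1.47455628e-02,  1.25899948e-05]), 'tool_pos': array([221.05653817, 557.219729  , 230.25504325]), 'tcp_rot': array([-1.79896407e+02, -9.97354274e-03,  1.58354022e+02]), 'ft_force': array([-0.64643878, -0.18491146, -0.25455667]), 'wrist_torque': array([-0.02226145,  0.01176902,  0.02047306]), 'finger_gap': 85.37795827937578}
side {'mtx': array([[399.76033529,   0.        , 280.10828142],
       [  0.        , 399.76033529, 208.71198926],
       [  0.        ,   0.        ,   1.        ]]), 'cam_to_world': array([[ 8.87556066e-01, -2.75485167e-01,  3.69258922e-01,
         1.43030628e+02],
       [-4.60526513e-01, -5.08557065e-01,  7.27519788e-01,
        -6.86364901e+02],
       [-1.26316768e-02, -8.15768125e-01, -5.78241132e-01,
         5.
[... 453 characters left out ...]
,
       [ 5.09823360e-03, -1.06545575e-01, -9.94294749e-01,
         9.12936965e+02],
       [ 0.00000000e+00,  0.00000000e+00,  0.00000000e+00,
         1.00000000e+00]])}
wrist {'mtx': array([[325.1922621 ,   0.        , 278.92263209],
       [  0.        , 325.1922621 , 207.97979331],
       [  0.        ,   0.        ,   1.        ]]), 'cam_to_world': array([[ 3.68392611e-01,  8.96310585e-01,  2.46808060e-01,
         1.57090533e+02],
       [ 9.29668351e-01, -3.54627847e-01, -9.97789878e-02,
         5.81873513e+02],
       [-1.90795183e-03,  2.66207484e-01, -9.63913863e-01,
         3.73026173e+02],
       [ 0.00000000e+00,  0.00000000e+00,  0.00000000e+00,
         1.00000000e+00]])}
```

View pics/top0.png

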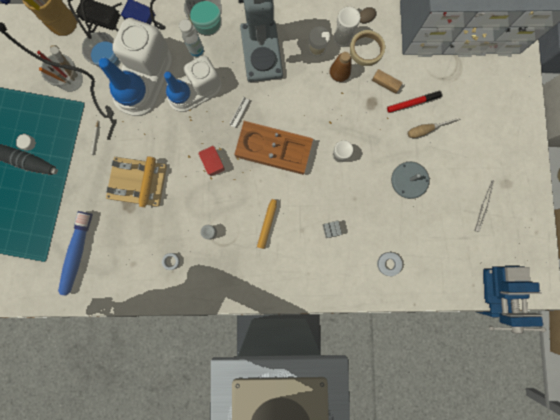

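View pics/side0.png

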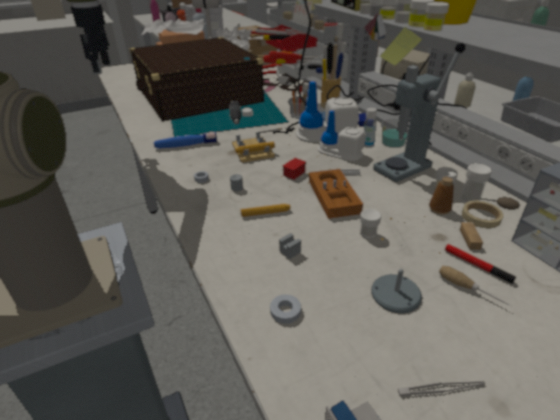

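View pics/wrist0.png

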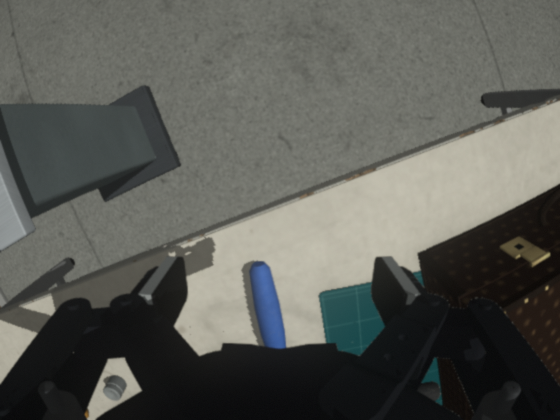

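```bash
cat > h.py <<'E'
from bench import r
import numpy as np, cv2
from scipy.spatial.transform import Rotation as R
def cloud(name):
    p,d=r.snapshot(name); c=r.get_calibration(name)
    return p,d,c,world(d,c)
def world(d,c):
    K=c["mtx"];T=c["cam_to_world"]
    v,u=np.mgrid[:d.shape[0],:d.shape[1]].astype(float)
    X=np.stack([(u-K[0,2])/K[0,0]*d,(v-K[1,2])/K[1,1]*d,d],-1)
    return X@T[:3,:3].T+T[:3,3]
def ray(px,z,c,fish=False):
    K=c["mtx"];T=c["cam_to_world"]
    a=(px[0]-K[0,2])/K[0,0];b=(px[1]-K[1,2])/K[1,1]
    if fish:
        t=np.hypot(a,b);v=np.array([a/t*np.sin(t),b/t*np.sin(t),np.cos(t)]) if t>1e-9 else np.array([0,0,1.])
    else: v=np.array([a,b,1.])
    w=T[:3,:3]@v;o=T[:3,3]
    return o+w*(z-o[2])/w[2]
def proj(P,c,fish=False):
    K=c["mtx"];T=c["cam_to_world"]
    q=T[:3,:3].T@(np.asarray(P,float)-T[:3,3])
    if fish:
        rr=np.hypot(q[0],q[1]);t=np.arctan2(rr,q[2]);k=t/rr if rr>1e-9 else 1
        return np.array([K[0,2]+K[0,0]*k*q[0],K[1,2]+K[1,1]*k*q[1]])
    return np.array([K[0,2]+K[0,0]*q[0]/q[2],K[1,2]+K[1,1]*q[1]/q[2]])
E
python3 - <<'E'
from h import *
p,d,c,W=cloud("top")
np.save("top_d.npy",d)
print(np.median(W[200:300,300:320,2]))
Z=W[...,2]
m=((Z>6)&(Z<90)).astype(np.uint8); m[:, :]&=1
n,l,s,ce=cv2.connectedComponentsWithStats(m)
for i in range(1,n):
    if s[i,4]<40: continue
    q=W[l==i]; 
    if q[:,0].max()>560: continue
    print(s[i],np.round(ce[i]),"x",q[:,0].min().round(),q[:,0].max().round(),"y",q[:,1].min().round(),q[:,1].max().round(),"z",np.percentile(q[:,2],[5,50,95]).round(1))
crop=cv2.resize(p[90:300,80:460],None,fx=2,fy=2,interpolation=cv2.INTER_CUBIC)
cv2.imwrite("pics/topcrop.png",crop)
for t in ["wide_ring","narrow_ring","drift","round_die","square_die","spindle_stand","drift_rack","die_block","rivet_tin","screw_jar"]:
    L=r.look_for(t,"top")[:2]; M=r.landmark_of(t,"top")[:2]
    print(t,[(np.round(a["extent"],1),round(a["conf"],2)) for a in L],[(np.round(a["pixel"],1),round(a["conf"],2),ray(a["pixel"],0,c).round()[:2]) for a in M])
E
```

```text
0.10308106764574632
[258 199  20  51 447] [268. 224.] x 401.0 519.0 y -2.0 45.0 z [12.8 19.2 23.1]
[  58  211   35   84 1230] [ 74. 252.] x 304.0 494.0 y 437.0 504.0 z [16.7 28.8 34.1]
[475 211   7  21  45] [479. 223.] x 436.0 484.0 y -490.0 -472.0 z [ 6.4  8.4 11. ]
[323 220  19  18 238] [332. 229.] x 426.0 465.0 y -148.0 -109.0 z [21.1 33.9 38. ]
[201 225  16  14 190] [208. 232.] x 427.0 458.0 y 143.0 175.0 z [16.3 35.1 38.3]
[162 253  18  17 155] [170. 261.] x 357.0 394.0 y 231.0 269.0 z [ 8.7 15.6 18.4]
[378 252  24  24 377] [390. 264.] x 336.0 390.0 y -290.0 -235.0 z [11.3 16.2 19. ]
[ 483  265   55   61 1920] [505. 291.] x 233.0 357.0 y -555.0 -484.0 z [10.5 62.4 84. ]
[489 326  58   8 211] [518. 329.] x 212.0 227.0 y -577.0 -466.0 z [53.3 67.8 74.6]
[ 232  377   97   43 3747] [280. 398.] x 18.0 109.0 y -111.0 106.0 z [10.3 13.4 69.9]
wide_ring [] [(array([386.9, 264.3]), 0.62, array([ 360., -261.]))]
narrow_ring [(array([160.9, 253. , 182.7, 269.6]), 0.55)] [(array([330.9, 229.1]), 0.66, array([ 446., -130.])), (array([170.9, 263. ]), 0.47, array([371., 252.]))]
drift [(array(
[... 274 characters left out ...]
.1, 340.6, 235.9]), 0.75)] [(array([330.6, 229.1]), 0.62, array([ 446., -129.]))]
spindle_stand [(array([391.9, 162. , 425.9, 203.1]), 0.63)] [(array([406.8, 179.3]), 0.83, array([ 565., -319.])), (array([338.7, 154.3]), 0.25, array([ 629., -154.]))]
drift_rack [] [(array([139.3, 183.6]), 0.82, array([562., 332.])), (array([388.3, 266.8]), 0.53, array([ 354., -264.]))]
die_block [(array([235.9, 119. , 312.8, 173.2]), 0.61)] [(array([272.9, 145.1]), 0.68, array([654.,   7.]))]
rivet_tin [(array([198.6, 143.9, 222. , 176.2]), 0.69)] [(array([213.6, 161.9]), 0.91, array([614., 152.]))]
screw_jar [(array([329.9, 141.4, 355.3, 159.5]), 0.82)] [(array([335.2, 155.6]), 0.91, array([ 626., -146.]))]
```

View pics/topcrop.png

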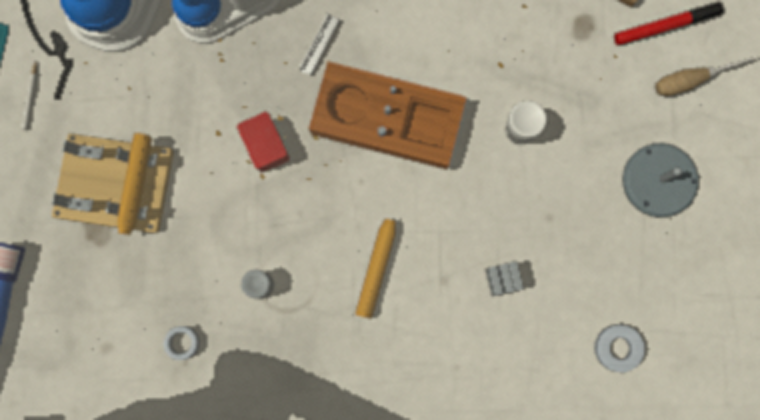

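```bash
python3 - <<'E'
from h import *
p=cv2.imread("pics/top0.png"); d=np.load("top_d.npy"); c=r.get_calibration("top"); W=world(d,c)
Z=W[...,2]
def reg(box,lo,hi):
    x0,y0,x1,y1=box; m=np.zeros(Z.shape,bool); m[y0:y1,x0:x1]=True
    m&=(Z>lo)&(Z<hi); return W[m],m
for n,b,lo,hi in [("block",(228,112,320,182),24,36),("rack",(98,148,178,216),8,60),("stand",(385,155,435,205),7,20),("spindle",(385,155,435,205),30,80),("fixdrift",(98,148,178,216),30,60),("drift",(250,190,290,255),8,30),("sq",(318,215,348,242),22,45),("rd",(195,220,222,245),25,45),("wide",(374,248,406,280),9,30),("narrow",(158,248,186,274),9,30),("tin",(195,140,228,180),20,45),("jar",(328,138,360,165),35,70)]:
    q,m=reg(b,lo,hi)
    rc=cv2.minAreaRect(q[:,:2].astype(np.float32)); cc=cv2.minEnclosingCircle(q[:,:2].astype(np.float32))
    print(n,len(q),"mean",q.mean(0).round(1),"rect",np.round(rc[0],1),np.round(rc[1],1),round(rc[2],1),"circ",np.round(cc[0],1),round(cc[1],1))
E
```

```text
block 1908 mean [644.2   7.   29.7] rect [644.2   5. ] [171.9  87.3] 74.7 circ [643.4   5.2] 95.5
rack 2373 mean [565.9 332.6  19.6] rect [567.8 335.7] [128.6 120.5] 80.2 circ [567.  335.4] 80.1
stand 1039 mean [ 562.  -322.7   11.8] rect [ 562.7 -323.5] [89.8 89.8] 41.5 circ [ 562.7 -324.4] 45.8
spindle 37 mean [ 562.5 -322.6   52.2] rect [ 563.1 -323.4] [9.7 8.7] 12.0 circ [ 563.7 -324.2] 5.3
fixdrift 526 mean [564.4 310.8  35.1] rect [567.9 336.1] [110.6 120.5] 80.3 circ [569.  334.2] 69.1
drift 447 mean [458.4  20.4  18.7] rect [460.4  20.1] [ 21.5 119.6] 73.8 circ [459.9  19.3] 60.1
sq 225 mean [ 444.9 -128.7   32.4] rect [ 445.1 -128.8] [33.4 34.8] 13.2 circ [ 444.5 -128.9] 22.9
rd 171 mean [442.5 159.1  35.2] rect [442.4 158.9] [31.8 30.2] 89.8 circ [442.9 159.6] 17.0
wide 368 mean [ 362.5 -263.1   16. ] rect [ 362.9 -262.6] [54.4 53.8] 86.6 circ [ 362.2 -263.5] 28.1
narrow 145 mean [375.3 249.9  15.6] rect [375.6 250. ] [38.2 37.1] 89.1 circ [375.7 250.3] 19.9
tin 457 mean [610.9 153.1  33.8] rect [612.4 153.8] [60.9 41.8] 24.4 circ [612. 154.] 35.1
jar 298 mean [ 626.3 -155.6   53.5] rect [ 628.1 -156. ] [41.1 42.8] 89.9 circ [ 627.6 -156.5] 21.9
```

```bash
cat > g.py <<'E'
import sys
from h import *
s=r.sense()
Rm=R.from_euler("xyz",s["tcp_rot"],degrees=True)
print("t",round(s["time"],2),"tcp",s["tool_pos"].round(1),"rot",s["tcp_rot"].round(1),"F",s["ft_force"].round(1),"gap",round(s["finger_gap"],1),"j6",s["joint_pos"][5].round(1))
for a in sys.argv[1:]:
    x,y,z,psi=map(float,a.split(","))
    T=R.from_euler("xyz",[180,0,psi],degrees=True)
    sh=Rm.inv().apply(np.array([x,y,z])-s["tool_pos"])/1000
    print(a,sh.round(4).tolist(),(Rm.inv()*T).as_rotvec().round(3).tolist())
E
python3 g.py 400,280,230,120 460,20,230,90 363,-263,130,54
```

```text
t 1.2 tcp [221.3 557.7 231.3] rot [-180.    -0.   158.4] F [-0.4 -0.4  0.8] gap 85.3 j6 -4.9
400,280,230,120 [-0.2685, -0.1922, 0.0013] [-0.0, -0.0, 0.669]
460,20,230,90 [-0.4202, -0.4117, 0.0013] [-0.0, 0.0, 1.193]
363,-263,130,54 [-0.4345, -0.7105, 0.1013] [-0.0, 0.0, 1.821]
```

```bash
python3 -m crank '[[[-0.045,-0.032,0,0,0,0.11],[-0.09,-0.064,0,0,0,0.22],[-0.135,-0.096,0,0,0,0.33],[-0.18,-0.128,0,0,0,0.44],[-0.225,-0.16,0,0,0,0.56],[-0.268,-0.192,0,0,0,0.67],[-0.306,-0.247,0,0,0,0.8],[-0.344,-0.302,0,0,0,0.93],[-0.382,-0.357,0,0,0,1.06],[-0.42,-0.412,0,0,0,1.19]]]' 0 60; python3 g.py 363,-263,130,54 362.6,-263,90,54
```

```text
time: 2.45
tool_pos: [456.0, 34.8, 231.7]
tcp_rot: [179.9, -0.0, 89.9]
ft_force: [2.0, 0.5, 0.3]
finger_gap: 85.6
t 2.45 tcp [456.   34.8 231.7] rot [179.9  -0.   89.9] F [2.  0.5 0.3] gap 85.6 j6 -2.0
363,-263,130,54 [-0.2979, -0.0928, 0.1016] [0.001, -0.0, 0.627]
362.6,-263,90,54 [-0.2979, -0.0933, 0.1416] [0.001, -0.0, 0.627]
```

```bash
python3 -m crank '[[[-0.055,-0.017,0.02,0,0,0.12],[-0.11,-0.034,0.04,0,0,0.25],[-0.165,-0.052,0.06,0,0,0.37],[-0.22,-0.07,0.08,0,0,0.5],[-0.27,-0.085,0.095,0,0,0.627],[-0.298,-0.093,0.102,0,0,0.627],[-0.298,-0.093,0.102,0,0,0.627],[-0.298,-0.093,0.102,0,0,0.627]]]'; python3 - <<'E'
from h import *
s=r.sense();c=r.get_calibration("wrist");p,d=r.snapshot("wrist")
print(s["tool_pos"])
for i in range(0,1):
    for P in [(362.6,-263,16)]:
        u=proj(P,c,True);print(u)
        for a in np.linspace(0,2*np.pi,40):
            for rr in (28,13):
                q=proj((P[0]+rr*np.cos(a),P[1]+rr*np.sin(a),16),c,True).round().astype(int);cv2.circle(p,tuple(map(int,q)),1,(0,0,255),-1)
cv2.imwrite("pics/w1.png",p)
E
python3 g.py 362.6,-263,50,54 362.6,-263,0,54
```

```text
time: 3.45
tool_pos: [363.0, -262.7, 129.7]
tcp_rot: [179.9, -0.1, 54.0]
ft_force: [-0.4, -0.2, -0.2]
finger_gap: 85.4
[ 362.98301994 -262.68232935  129.74614473]
[279.66716355 203.02586862]
t 3.5 tcp [ 363.2 -262.4  129.9] rot [ 1.799e+02 -1.000e-01  5.410e+01] F [-1.2 -0.3 -0.6] gap 85.4 j6 -6.5
362.6,-263,50,54 [-0.0009, -0.0003, 0.0799] [0.001, -0.001, 0.001]
362.6,-263,0,54 [-0.001, -0.0004, 0.1299] [0.001, -0.001, 0.001]
```

View pics/w1.png

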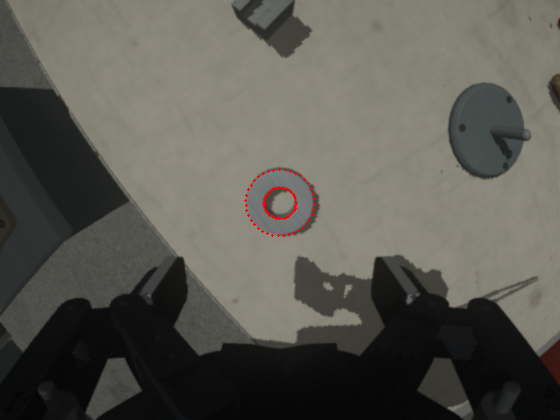

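```bash
python3 -m crank '[[[-0.001,0,0.05,0,0,0],[-0.001,0,0.1,0,0,0],[-0.001,0,0.122,0,0,0],[-0.001,0,0.129,0,0,0],[-0.001,0,0.13,0,0,0],[-0.001,0,0.13,0,0,0]]]' 0; python3 -m crank '[[[0,0,0,0,0,0],[0,0,0,0,0,0],[0,0,0,0,0,0],[0,0,0,0,0,0]]]' 0.6 60;python3 g.py 362.6,-263,0,54
```

```text
time: 4.25
tool_pos: [364.0, -263.9, 1.3]
tcp_rot: [179.8, -0.0, 54.1]
ft_force: [1.1, 0.7, -0.1]
finger_gap: 85.4
time: 4.75
tool_pos: [364.9, -264.7, 2.8]
tcp_rot: [179.7, -0.0, 54.1]
ft_force: [-1.2, 1.0, 9.0]
finger_gap: 52.8
t 4.75 tcp [ 364.9 -264.7    2.8] rot [179.7  -0.   54.1] F [-1.2  1.   9. ] gap 52.8 j6 -6.7
362.6,-263,0,54 [0.0, -0.0029, 0.0028] [0.006, -0.001, 0.001]
```

```bash
python3 - <<'E'
from h import *
p,d=r.snapshot("wrist");cv2.imwrite("pics/w2.png",p)
p,d=r.snapshot("side");cv2.imwrite("pics/s2.png",cv2.resize(p[250:400,180:400],None,fx=3,fy=3))
s=r.sense();print(s["tool_pos"],s["ft_force"],s["finger_gap"])
E
```

```text
[ 364.92119589 -264.74442982    2.76730538] [-1.85210233  2.59107206  8.66667059] 52.66710700567769
```

View pics/w2.png

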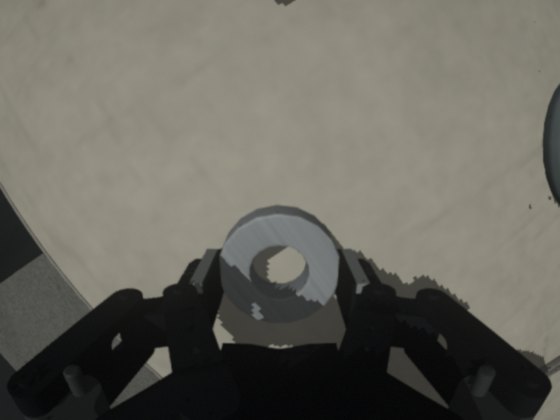

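View pics/s2.png

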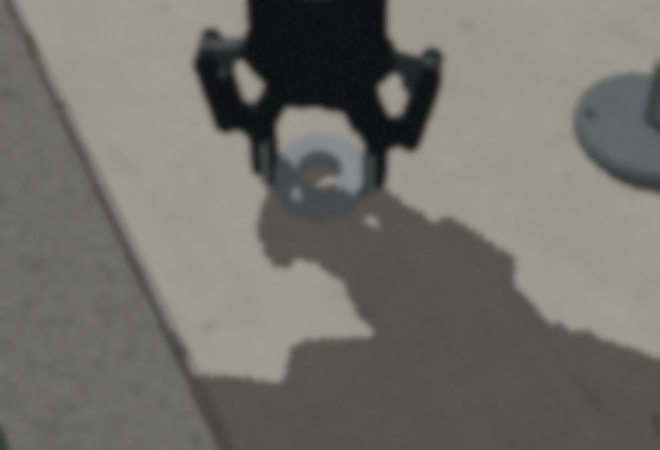

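```bash
python3 -m crank '[[[0,0,-0.01,0,0,0],[0,0,-0.03,0,0,0],[0,0,-0.05,0,0,0],[0,0,-0.05,0,0,0]]]'; python3 - <<'E'
from h import *
p,d=r.snapshot("wrist");cv2.imwrite("pics/w3.png",p)
p,d=r.snapshot("side");cv2.imwrite("pics/s3.png",cv2.resize(p[230:380,180:400],None,fx=3,fy=3))
E
```

```text
time: 5.35
tool_pos: [365.9, -265.8, 54.9]
tcp_rot: [179.4, -0.0, 54.1]
ft_force: [-0.9, 0.6, -0.6]
finger_gap: 52.8
```

View pics/w3.png

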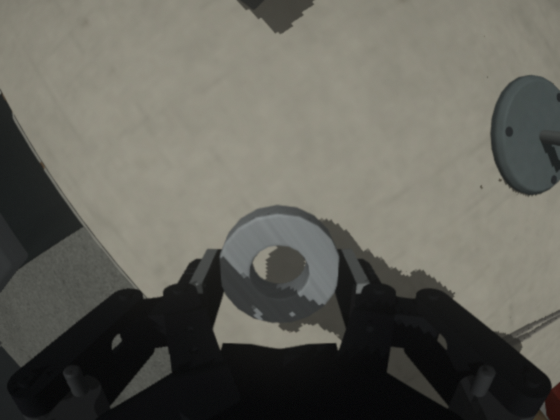

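View pics/s3.png

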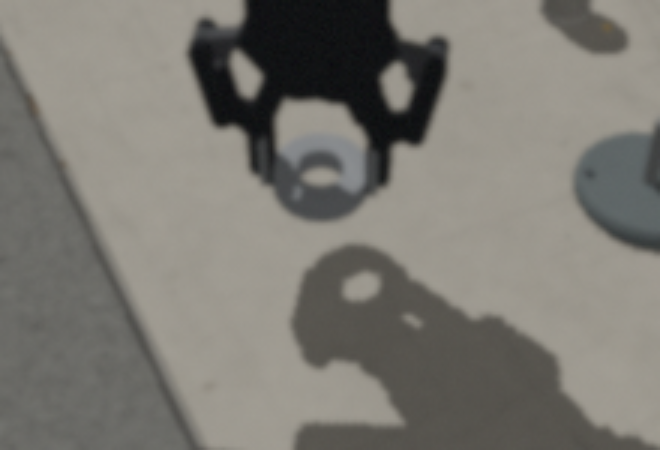

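```bash
python3 g.py 562.8,-323.2,100,54 
```

```text
t 5.45 tcp [ 364.7 -264.6   52.7] rot [179.6  -0.   54.1] F [-0.2  1.4 -1.9] gap 52.5 j6 -6.7
562.8,-323.2,100,54 [0.0689, 0.1951, -0.046] [0.006, -0.001, 0.001]
```

```bash
python3 -m crank '[[[0,0,-0.035,0,0,0],[0.017,0.049,-0.046,0.003,0,0],[0.035,0.098,-0.046,0.006,0,0],[0.052,0.147,-0.046,0.006,0,0],[0.069,0.195,-0.046,0.006,0,0],[0.069,0.195,-0.046,0.006,0,0],[0.069,0.195,-0.046,0.006,0,0]]]'; python3 - <<'E'
from h import *
s=r.sense();c=r.get_calibration("wrist");p,d=r.snapshot("wrist")
print(s["tool_pos"],s["tcp_rot"])
q=p.copy()
t=s["tool_pos"]
for a in np.linspace(0,2*np.pi,60):
    for P,rr in [((t[0],t[1],t[2]+13),28),((t[0],t[1],t[2]+13),13),((562.8,-323.2,62),5),((562.8,-323.2,12),42)]:
        w=proj((P[0]+rr*np.cos(a),P[1]+rr*np.sin(a),P[2]),c,True).round().astype(int);cv2.circle(q,tuple(map(int,w)),1,(0,0,255),-1)
cv2.imwrite("pics/w4.png",np.hstack([p[150:400,150:420],q[150:400,150:420]]))
E
python3 g.py 562.8,-323.2,16,54 
```

```text
time: 6.32
tool_pos: [561.7, -322.3, 98.0]
tcp_rot: [-179.8, -0.0, 54.1]
ft_force: [-0.1, 0.1, -0.6]
finger_gap: 52.8
[ 561.65634551 -322.33921285   97.98511372] [-1.79833401e+02 -1.58536685e-02  5.40821181e+01]
t 6.38 tcp [ 561.5 -322.5   98.8] rot [-179.9   -0.    54.1] F [-0.6  0.  -1. ] gap 53.1 j6 1.5
562.8,-323.2,16,54 [0.0001, 0.0016, 0.0828] [-0.002, -0.0, 0.001]
```

View pics/w4.png

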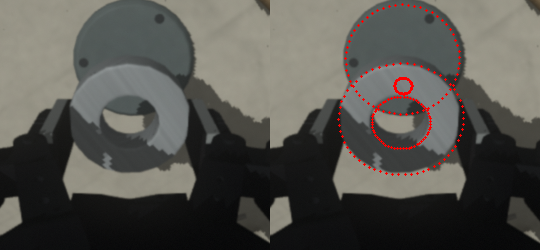

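```bash
python3 -m crank '[[[0,0.0015,0.025,0,0,0],[0,0.0015,0.05,0,0,0],[0,0.0015,0.07,0,0,0],[0,0.0015,0.08,0,0,0],[0,0.0015,0.083,0,0,0],[0,0.0015,0.083,0,0,0],[0,0.0015,0.083,0,0,0]]]'; python3 g.py 562.8,-323.2,16,54 
```

```text
time: 7.25
tool_pos: [563.4, -323.7, 16.9]
tcp_rot: [-180.0, -0.0, 54.1]
ft_force: [-0.1, -0.5, -1.1]
finger_gap: 52.6
t 7.25 tcp [ 563.4 -323.7   16.9] rot [-180.    -0.    54.1] F [-0.1 -0.5 -1.1] gap 52.6 j6 1.5
562.8,-323.2,16,54 [0.0001, -0.0007, 0.0009] [-0.0, -0.0, 0.001]
```

```bash
python3 -m crank '[[[0,-0.0007,0.0015,0,0,0],[0,-0.0007,0.0015,0,0,0]]]'; python3 -m crank '[[[0,0,0,0,0,0],[0,0,0,0,0,0],[0,0,0,0,0,0]]]' 0.1;  python3 -m crank '[[[0,0,-0.02,0,0,0],[0,0,-0.06,0,0,0],[0,0,-0.12,0,0,0],[0,0,-0.15,0,0,0],[0,0,-0.15,0,0,0]]]' 0.1; python3 - <<'E'
from h import *
s=r.sense();c=r.get_calibration("wrist");p,d=r.snapshot("wrist")
cv2.imwrite("pics/w5.png",p)
E
python3 g.py 460,-40,180,90 400,240,150,140 375.6,250,150,140
```

```text
time: 7.5
tool_pos: [562.9, -323.4, 15.7]
tcp_rot: [180.0, -0.0, 54.1]
ft_force: [-0.2, -0.5, -1.5]
finger_gap: 52.4
time: 7.88
tool_pos: [563.0, -323.4, 15.7]
tcp_rot: [180.0, -0.0, 54.1]
ft_force: [-0.1, -0.5, -0.2]
finger_gap: 76.5
time: 8.5
tool_pos: [565.3, -325.0, 172.0]
tcp_rot: [179.5, -0.0, 54.1]
ft_force: [-0.5, -0.5, -1.2]
finger_gap: 77.0
t 8.55 tcp [ 564.1 -324.2  169. ] rot [179.7  -0.   54.1] F [-0.6 -0.7 -0.6] gap 77.2 j6 1.5
460,-40,180,90 [0.169, -0.251, -0.0123] [0.005, 0.001, -0.627]
400,240,150,140 [0.3605, -0.464, 0.0167] [0.005, 0.003, -1.5]
375.6,250,150,140 [0.3543, -0.4896, 0.0166] [0.005, 0.003, -1.5]
```

View pics/w5.png

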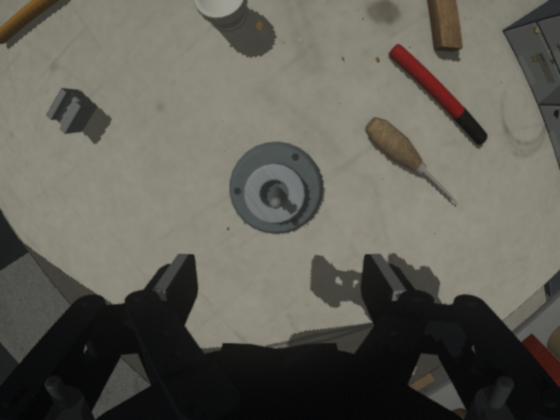

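```bash
python3 -m crank '[[[0.034,-0.048,0,0,0,-0.12],[0.068,-0.096,0,0,0,-0.24],[0.102,-0.144,0,0,0,-0.36],[0.137,-0.194,0,0,0,-0.48],[0.171,-0.242,0,0,0,-0.6],[0.205,-0.29,0,0,0,-0.72],[0.24,-0.338,0,0,0,-0.85],[0.274,-0.388,0.005,0,0,-1],[0.308,-0.435,0.01,0,0,-1.1],[0.342,-0.475,0.016,0.005,0,-1.22]]]'; python3 g.py 375.5,250,90,124
```

```text
time: 9.8
tool_pos: [378.3, 232.9, 149.5]
tcp_rot: [-179.8, 0.1, 124.2]
ft_force: [1.3, 0.5, -0.2]
finger_gap: 76.7
t 9.8 tcp [378.3 232.9 149.5] rot [-1.798e+02  1.000e-01  1.242e+02] F [ 1.3  0.5 -0.2] gap 76.7 j6 -9.1
375.5,250,90,124 [0.0159, 0.0075, 0.0595] [-0.003, 0.002, 0.004]
```

```bash
python3 -m crank '[[[0.01,0.005,0.03,0,0,0],[0.016,0.0075,0.06,-0.003,0.002,0],[0.016,0.0075,0.06,-0.003,0.002,0],[0.016,0.0075,0.06,-0.003,0.002,0]]]'; python3 - <<'E'
from h import *
s=r.sense();c=r.get_calibration("wrist");p,d=r.snapshot("wrist")
q=p.copy()
P=(375.5,250,16)
for a in np.linspace(0,2*np.pi,60):
    for rr in (20,13):
        w=proj((P[0]+rr*np.cos(a),P[1]+rr*np.sin(a),P[2]),c,True).round().astype(int);cv2.circle(q,tuple(map(int,w)),1,(0,0,255),-1)
cv2.imwrite("pics/w6.png",q)
E
python3 g.py 375.5,250,1,124
```

```text
time: 10.3
tool_pos: [375.4, 249.8, 89.8]
tcp_rot: [-180.0, -0.0, 124.2]
ft_force: [0.2, 0.6, 0.3]
finger_gap: 77.2
t 10.35 tcp [376.1 250.   90.5] rot [179.9   0.  124.2] F [ 0.1 -0.2 -1. ] gap 76.7 j6 -7.1
375.5,250,1,124 [0.0004, -0.0006, 0.0895] [0.001, 0.0, 0.003]
```

View pics/w6.png

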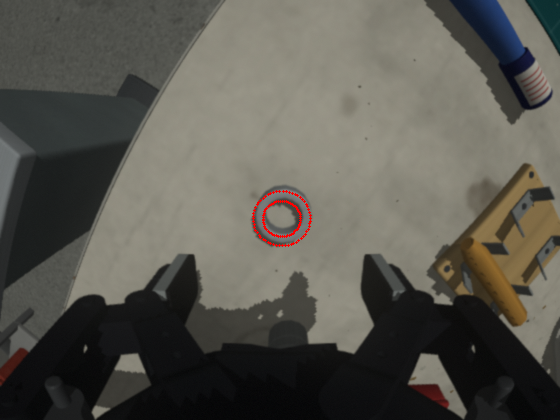

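```bash
python3 -m crank '[[[0,0,0.04,0,0,0],[0,0,0.075,0,0,0],[0,0,0.085,0,0,0],[0,0,0.0865,0,0,0],[0,0,0.0865,0,0,0]]]'; python3 -m crank '[[[0,0,0,0,0,0],[0,0,0,0,0,0],[0,0,0,0,0,0],[0,0,0,0,0,0],[0,0,0,0,0,0]]]' 0.75 50;python3 g.py 375,250,100,124
```

```text
time: 10.98
tool_pos: [377.6, 250.6, 5.7]
tcp_rot: [179.8, 0.0, 124.2]
ft_force: [-0.1, -1.3, -0.1]
finger_gap: 76.7
time: 11.6
tool_pos: [378.4, 251.1, 7.0]
tcp_rot: [179.7, 0.0, 124.2]
ft_force: [-2.2, -1.9, 9.0]
finger_gap: 37.0
t 11.6 tcp [378.4 251.1   7. ] rot [179.7   0.  124.2] F [-2.2 -1.9  9. ] gap 37.0 j6 -7.1
375,250,100,124 [0.001, -0.0029, -0.093] [0.005, 0.001, 0.003]
```

```bash
python3 -m crank '[[[0,0,-0.03,0,0,0],[0,0,-0.07,0,0,0],[0,0,-0.12,0.003,0,0],[0,-0.003,-0.125,0.005,0,0]]]'; python3 g.py 470,-37,120,90 562.8,-323.2,110,54
```

```text
time: 12.1
tool_pos: [378.1, 250.5, 136.7]
tcp_rot: [179.5, 0.1, 124.2]
ft_force: [1.1, 0.3, -0.4]
finger_gap: 37.1
t 12.1 tcp [378.1 250.5 136.7] rot [1.795e+02 1.000e-01 1.242e+02] F [ 1.1  0.3 -0.4] gap 37.1 j6 -7.1
470,-37,120,90 [-0.2895, -0.0856, 0.0165] [0.008, -0.001, 0.597]
562.8,-323.2,110,54 [-0.5784, -0.1697, 0.0263] [0.008, -0.004, 1.225]
```

```bash
python3 -m crank '[[[-0.058,-0.017,0,0.008,0,0.12],[-0.116,-0.034,0.003,0.008,0,0.25],[-0.174,-0.051,0.006,0.008,0,0.37],[-0.232,-0.068,0.01,0.008,0,0.5],[-0.29,-0.085,0.013,0.008,0,0.62],[-0.348,-0.102,0.016,0.008,0,0.75],[-0.406,-0.119,0.02,0.008,0,0.87],[-0.464,-0.136,0.022,0.008,0,1],[-0.522,-0.153,0.024,0.008,0,1.11],[-0.565,-0.166,0.026,0.008,-0.004,1.22]]]';python3 g.py 562.8,-323.2,105,54
```

```text
time: 13.35
tool_pos: [557.9, -312.3, 108.7]
tcp_rot: [-179.9, 0.0, 54.0]
ft_force: [0.2, 0.2, -0.2]
finger_gap: 36.7
t 13.35 tcp [ 557.9 -312.3  108.7] rot [-179.9    0.    54. ] F [ 0.2  0.2 -0.2] gap 36.7 j6 2.2
562.8,-323.2,105,54 [-0.006, 0.0103, 0.0037] [-0.001, 0.0, -0.0]
```

```bash
python3 -m crank '[[[-0.006,0.01,0.004,0,0,0],[-0.006,0.01,0.004,0,0,0],[-0.006,0.01,0.004,0,0,0]]]'; python3 - <<'E'
from h import *
s=r.sense();c=r.get_calibration("wrist");p,d=r.snapshot("wrist")
print(s["tool_pos"],s["tcp_rot"])
q=p.copy()
t=s["tool_pos"]
for a in np.linspace(0,2*np.pi,60):
    for P,rr in [((t[0],t[1],t[2]+9),20),((t[0],t[1],t[2]+9),13),((562.8,-323.2,62),5),((562.8,-323.2,12),42)]:
        w=proj((P[0]+rr*np.cos(a),P[1]+rr*np.sin(a),P[2]),c,True).round().astype(int);cv2.circle(q,tuple(map(int,w)),1,(0,0,255),-1)
cv2.imwrite("pics/w7.png",np.hstack([p[150:400,150:420],q[150:400,150:420]]))
E
python3 g.py 562.8,-323.2,37,54 
```

```text
time: 13.72
tool_pos: [562.1, -321.3, 104.0]
tcp_rot: [-179.8, 0.0, 54.1]
ft_force: [0.0, 0.0, -0.7]
finger_gap: 37.6
[ 562.0759169  -321.31854679  104.0220769 ] [-1.79842030e+02  8.90361148e-03  5.41150675e+01]
t 13.78 tcp [ 562.4 -321.4  104.5] rot [-179.9    0.    54.1] F [ 0.5  0.1 -0.3] gap 37.2 j6 1.6
562.8,-323.2,37,54 [-0.0012, 0.0016, 0.0675] [-0.002, 0.0, 0.002]
```

View pics/w7.png

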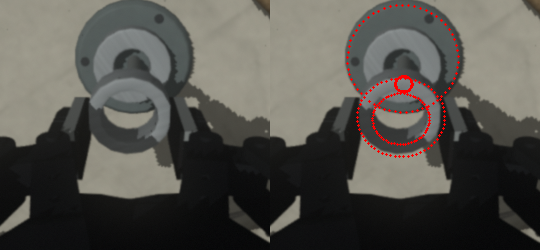

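```bash
python3 -m crank '[[[-0.001,0.0015,0.025,0,0,0],[-0.001,0.0015,0.045,0,0,0],[-0.001,0.0015,0.06,0,0,0],[-0.001,0.0015,0.066,0,0,0],[-0.001,0.0015,0.067,0,0,0],[-0.001,0.0015,0.067,0,0,0]]]'; python3 g.py 562.8,-323.2,35.5,54 
```

```text
time: 14.52
tool_pos: [563.4, -323.4, 38.3]
tcp_rot: [-180.0, 0.0, 54.1]
ft_force: [-0.8, 0.9, 0.1]
finger_gap: 37.4
t 14.53 tcp [ 563.4 -323.4   38.3] rot [-180.     0.    54.1] F [-0.8  0.9  0.1] gap 37.4 j6 1.5
562.8,-323.2,35.5,54 [-0.0002, -0.0006, 0.0028] [-0.001, 0.0, 0.002]
```

```bash
python3 -m crank '[[[0,-0.0005,0.002,0,0,0],[0,-0.0005,0.0025,0,0,0],[0,-0.0005,0.0025,0,0,0]]]'; python3 -m crank '[[[0,0,0,0,0,0],[0,0,0,0,0,0],[0,0,0,0,0,0]]]' 0.25;  python3 -m crank '[[[0,0,-0.02,0,0,0],[0,0,-0.06,0,0,0],[0,0,-0.11,0,0,0],[0,0,-0.13,0,0,0],[0,0,-0.13,0,0,0]]]' 0.25; python3 - <<'E'
from h import *
s=r.sense();c=r.get_calibration("wrist");p,d=r.snapshot("wrist")
cv2.imwrite("pics/w8.png",cv2.resize(p[100:280,180:400],None,fx=3,fy=3))
E
python3 g.py 460.2,20.1,120,163.8
```

```text
time: 14.9
tool_pos: [562.9, -323.1, 35.9]
tcp_rot: [-180.0, 0.0, 54.1]
ft_force: [0.6, -0.6, -0.7]
finger_gap: 36.8
time: 15.28
tool_pos: [563.0, -323.2, 35.9]
tcp_rot: [-180.0, 0.0, 54.1]
ft_force: [-1.0, 0.1, -0.0]
finger_gap: 64.2
time: 15.9
tool_pos: [564.4, -324.0, 169.2]
tcp_rot: [179.7, 0.0, 54.1]
ft_force: [-0.1, 1.0, 0.3]
finger_gap: 64.2
t 15.95 tcp [ 563.3 -323.3  166.5] rot [180.    0.   54.1] F [-1.3  0.4  0.4] gap 64.1 j6 1.5
460.2,20.1,120,163.8 [0.2178, -0.2849, 0.0462] [0.0, 0.001, -1.914]
```

View pics/w8.png

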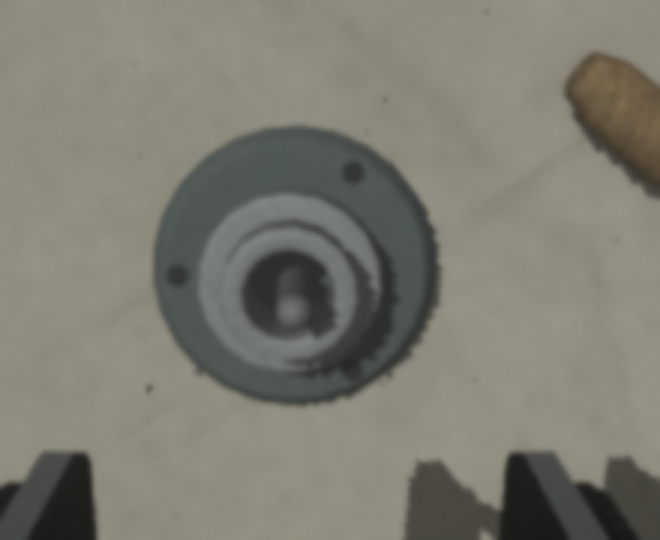

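```bash
python3 -m crank '[[[0.025,-0.035,0,0,0,-0.18],[0.052,-0.07,0.005,0,0,-0.36],[0.08,-0.11,0.01,0,0,-0.54],[0.107,-0.145,0.015,0,0,-0.72],[0.135,-0.18,0.02,0,0,-0.9],[0.16,-0.213,0.028,0,0,-1.08],[0.185,-0.245,0.035,0,0,-1.26],[0.205,-0.27,0.04,0,0,-1.44],[0.218,-0.285,0.046,0,0,-1.62],[0.218,-0.285,0.046,0,0,-1.8]]]' 0.4;  python3 g.py 460.2,20.1,100,163.8
```

```text
time: 17.2
tool_pos: [457.5, 21.9, 117.1]
tcp_rot: [-179.9, -0.3, 157.7]
ft_force: [-0.3, 0.4, 0.7]
finger_gap: 51.4
t 17.2 tcp [457.5  21.9 117.1] rot [-179.9   -0.3  157.7] F [-0.3  0.4  0.7] gap 51.4 j6 -71.4
460.2,20.1,100,163.8 [-0.0033, -0.0006, 0.0171] [-0.002, -0.005, -0.106]
```

```bash
python3 -m crank '[[[-0.003,-0.0006,0.017,0,-0.005,-0.106],[-0.003,-0.0006,0.017,0,-0.005,-0.106],[-0.003,-0.0006,0.017,0,-0.005,-0.106]]]'; python3 - <<'E'
from h import *
s=r.sense();c=r.get_calibration("wrist");p,d=r.snapshot("wrist")
print(s["tool_pos"],s["tcp_rot"])
q=p.copy()
C=np.array([460.2,20.1,20]);a=np.radians(-16.2);ux=np.array([np.cos(a),np.sin(a),0]);uy=np.array([-np.sin(a),np.cos(a),0])
for t in np.linspace(-60,60,60):
  for w_ in (-4.1,4.1):
    w=proj(C+t*ux+w_*uy,c,True).round().astype(int);cv2.circle(q,tuple(map(int,w)),1,(0,0,255),-1)
for w_ in np.linspace(-10,10,12):
  for t in (0,-60,60):
    w=proj(C+t*ux+w_*uy-[0,0,10*(abs(t)>1)],c,True).round().astype(int);cv2.circle(q,tuple(map(int,w)),1,(255,0,0),-1)
cv2.imwrite("pics/w9.png",np.vstack([p[100:400,80:500],q[100:400,80:500]]))
E
python3 g.py 460.2,20.1,3,163.8 
```

```text
time: 17.58
tool_pos: [459.1, 20.2, 99.3]
tcp_rot: [-179.9, -0.1, 163.6]
ft_force: [1.1, -0.1, -0.3]
finger_gap: 51.3
[459.14732497  20.18754601  99.25313387] [-1.79885073e+02 -1.12407250e-01  1.63621663e+02]
t 17.62 tcp [459.7  20.1  99.9] rot [-179.9   -0.   163.6] F [ 0.3 -0.4  0.4] gap 51.4 j6 -77.4
460.2,20.1,3,163.8 [-0.0005, 0.0003, 0.0969] [-0.002, -0.001, -0.003]
```

View pics/w9.png

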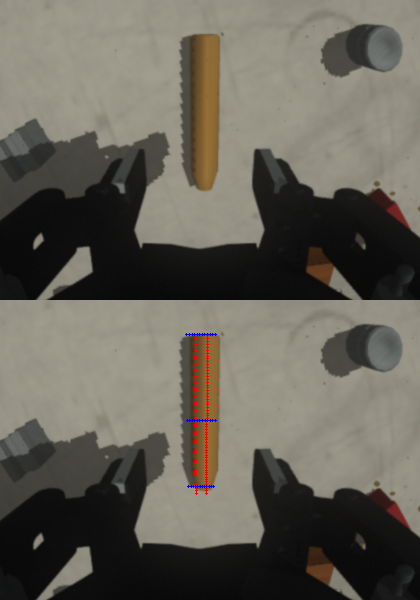

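```bash
python3 -m crank '[[[-0.0005,0.001,0.04,0,0,-0.003],[-0.0005,0.001,0.08,0,0,-0.003],[-0.0005,0.001,0.093,0,0,-0.003],[-0.0005,0.001,0.096,0,0,-0.003],[-0.0005,0.001,0.096,0,0,-0.003]]]'; python3 -m crank '[[[0,0,0,0,0,0],[0,0,0,0,0,0],[0,0,0,0,0,0],[0,0,0,0,0,0],[0,0,0,0,0,0]]]' 1 80;python3 g.py 460,20.1,100,163.8
```

```text
time: 18.25
tool_pos: [461.6, 20.7, 5.3]
tcp_rot: [-179.9, 0.1, 163.8]
ft_force: [0.1, 0.0, 0.1]
finger_gap: 51.3
time: 18.88
tool_pos: [463.2, 20.7, 7.1]
tcp_rot: [-180.0, 0.2, 163.8]
ft_force: [-2.0, 1.0, 8.8]
finger_gap: 18.3
t 18.88 tcp [463.2  20.7   7.1] rot [-180.     0.2  163.8] F [-2.   1.   8.8] gap 18.3 j6 -77.5
460,20.1,100,163.8 [0.0025, -0.0015, -0.0929] [-0.0, 0.004, -0.0]
```

```bash
python3 -m crank '[[[0,0,-0.03,0,0,0],[0,0,-0.07,0,0,0],[0.002,0,-0.1,0,0.004,0],[0.002,0,-0.11,0,0.004,0]]]'; python3 g.py 576.1,366.7,100,170.2
```

```text
time: 19.38
tool_pos: [462.1, 21.4, 119.3]
tcp_rot: [180.0, 0.2, 163.8]
ft_force: [1.2, 0.0, -2.5]
finger_gap: 18.4
t 19.38 tcp [462.1  21.4 119.3] rot [180.    0.2 163.8] F [ 1.2  0.  -2.5] gap 18.4 j6 -77.5
576.1,366.7,100,170.2 [-0.013, 0.3634, 0.0195] [0.0, 0.004, -0.112]
```

```bash
python3 -m crank '[[[-0.002,0.05,0,0,0.004,-0.02],[-0.004,0.105,0,0,0.004,-0.04],[-0.006,0.16,0,0,0.004,-0.06],[-0.008,0.215,0.005,0,0.004,-0.08],[-0.01,0.27,0.01,0,0.004,-0.1],[-0.012,0.325,0.015,0,0.004,-0.112],[-0.013,0.363,0.0195,0,0.004,-0.112],[-0.013,0.363,0.0195,0,0.004,-0.112],[-0.013,0.363,0.0195,0,0.004,-0.112]]]'; cat > v.py <<'E'
from h import *
s=r.sense();c=r.get_calibration("wrist");p,d=r.snapshot("wrist")
print(s["tool_pos"],s["tcp_rot"])
q=p.copy()
def dot(P,col=(0,0,255)):
    w=proj(P,c,True).round().astype(int);cv2.circle(q,tuple(map(int,w)),1,col,-1)
C=np.array([567.8,335.7,0]);a=np.radians(-9.8);ux=np.array([np.cos(a),np.sin(a),0]);uy=np.array([-np.sin(a),np.cos(a),0])
L=lambda x,y,z:C+x*ux+y*uy+[0,0,z]
for t in np.linspace(-1,1,60):
    for sg in (-1,1): dot(L(52*t,sg*64,14));dot(L(sg*52,64*t,14))
    dot(L(60*t,32,17),(0,255,0));dot(L(60*t,-32,37),(0,255,0))
    for sg in (-32,32): dot(L(sg,32+12.5*t,17),(255,0,0))
# predicted bar
ps=np.radians(s["tcp_rot"][2]);tx=np.array([np.cos(ps),np.sin(ps),0]);ty=np.array([np.sin(ps),-np.cos(ps),0])
B=s["tool_pos"]+2.9*tx
for t in np.linspace(-1,1,20):
    for sg in (-1,1): dot(B+sg*60*tx+10*t*ty+[0,0,3],(255,0,255))
cv2.imwrite("pics/w10.png",np.hstack([p[60:400,80:480],q[60:400,80:480]]))
E
python3 v.py
python3 g.py 576.1,366.7,40,170.2
```

```text
time: 20.5
tool_pos: [575.1, 365.7, 98.1]
tcp_rot: [-179.9, -0.1, 170.2]
ft_force: [0.9, -0.1, -2.7]
finger_gap: 18.3
[575.1091007  365.66739763  98.12112765] [-1.79891205e+02 -1.20806590e-01  1.70228258e+02]
t 20.55 tcp [575.4 365.3  98.8] rot [-1.799e+02 -1.000e-01  1.702e+02] F [-0.  -0.6 -3. ] gap 18.3 j6 -52.1
576.1,366.7,40,170.2 [-0.0005, 0.0016, 0.0588] [-0.001, -0.001, -0.0]
```

View pics/w10.png

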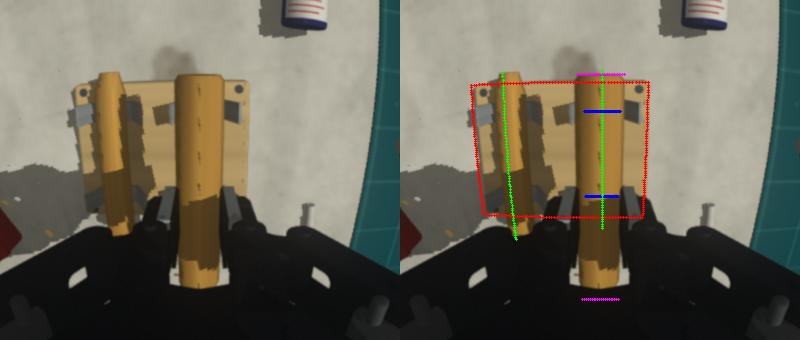

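```bash
python3 - <<'E'
from h import *
s=r.sense();c=r.get_calibration("wrist")
print(c["cam_to_world"][:3,3])
ps=np.radians(s["tcp_rot"][2]);tx=np.array([np.cos(ps),np.sin(ps),0])
for off in (0,3,6):
  B=s["tool_pos"]+off*tx
  for n,e,z in (("far top",60,13),("far bot",60,-7),("far ax",60,3),("nose top",-60,9),("nose ax",-60,3),("nose bot",-60,-3),("should",-46,13)):
    print(off,n,(proj(B+e*tx+[0,0,z],c,True)-[80,60]).round(1))
E
```

```text
[507.77488168 376.49450655 241.42628966]
0 far top [200.8  82.3]
0 far bot [200.6  79.4]
0 far ax [200.7  80.7]
0 nose top [200.2 309.9]
0 nose ax [200.2 302.8]
0 nose bot [200.1 296. ]
0 should [200.2 296.2]
3 far top [200.8  74.8]
3 far bot [200.6  72.9]
3 far ax [200.7  73.8]
3 nose top [200.2 306.1]
3 nose ax [200.2 299. ]
3 nose bot [200.2 292.2]
3 should [200.3 291.9]
6 far top [200.8  67.2]
6 far bot [200.6  66.4]
6 far ax [200.7  66.8]
6 nose top [200.2 302.2]
6 nose ax [200.2 295.1]
6 nose bot [200.2 288.3]
6 should [200.3 287.5]
```

```bash
python3 -m crank '[[[-0.0005,0.0015,0.025,0,0,0],[-0.0005,0.0015,0.045,0,0,0],[-0.0005,0.0015,0.055,0,0,0],[-0.0005,0.0015,0.059,0,0,0],[-0.0005,0.0015,0.059,0,0,0]]]';python3 v.py; python3 g.py 576.1,366.7,25,170.2
```

```text
time: 21.18
tool_pos: [576.2, 366.6, 40.0]
tcp_rot: [-179.9, -0.1, 170.2]
ft_force: [0.3, -0.6, -2.6]
finger_gap: 18.3
[576.23408652 366.64615249  40.03445775] [-1.79931468e+02 -7.18996150e-02  1.70181792e+02]
t 21.23 tcp [576.6 366.9  40.6] rot [-180.    -0.   170.2] F [ 0.3 -0.3 -1.6] gap 18.1 j6 -52.0
576.1,366.7,25,170.2 [0.0004, -0.0002, 0.0156] [-0.001, -0.001, -0.0]
```

View pics/w10.png

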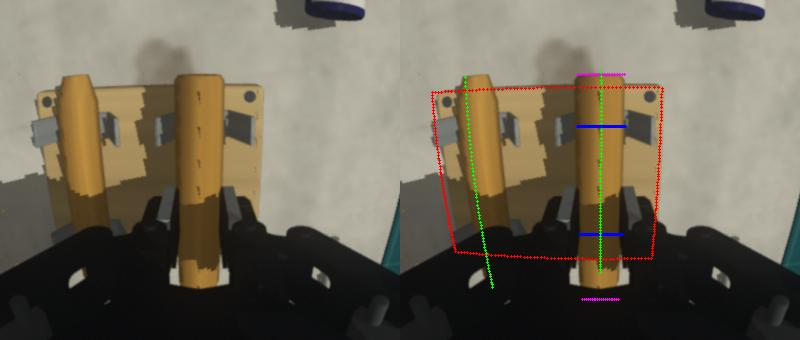

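```bash
python3 -m crank '[[[0.0003,0,0.008,0,0,0],[0.0003,0,0.013,0,0,0],[0.0003,0,0.015,0,0,0],[0.0003,0,0.015,0,0,0]]]'; python3 g.py 576.1,366.7,24.5,170.2
```

```text
time: 21.72
tool_pos: [576.0, 366.8, 25.2]
tcp_rot: [-179.9, -0.1, 170.2]
ft_force: [-0.4, 0.6, -2.6]
finger_gap: 18.6
t 21.73 tcp [576.  366.8  25.2] rot [-1.799e+02 -1.000e-01  1.702e+02] F [-0.4  0.6 -2.6] gap 18.6 j6 -52.0
576.1,366.7,24.5,170.2 [-0.0001, -0.0001, 0.0007] [-0.001, -0.001, -0.0]
```

```bash
python3 -m crank '[[[0,0,0.001,0,0,0],[0,0,0.0012,0,0,0]]]'; python3 -m crank '[[[0,0,0,0,0,0],[0,0,0,0,0,0],[0,0,0,0,0,0]]]' 0.62;  python3 -m crank '[[[0,0,-0.02,0,0,0],[0,0,-0.05,0,0,0],[0,0,-0.09,0,0,0],[0,0,-0.11,0,0,0],[0,0,-0.11,0,0,0]]]' 0.6; python3 v.py;python3 g.py 442.4,159.2,120,110
```

```text
time: 21.98
tool_pos: [576.2, 366.9, 24.3]
tcp_rot: [-180.0, -0.0, 170.2]
ft_force: [-0.3, 0.5, -2.2]
finger_gap: 18.2
time: 22.35
tool_pos: [576.5, 367.1, 24.7]
tcp_rot: [-180.0, -0.0, 170.2]
ft_force: [0.3, 0.1, 0.7]
finger_gap: 32.5
time: 22.98
tool_pos: [578.0, 368.0, 137.8]
tcp_rot: [179.8, 0.2, 170.2]
ft_force: [0.2, -0.0, -0.8]
finger_gap: 34.3
[578.0058655  367.95497687 137.77762356] [179.84073342   0.21720209 170.19113688]
t 23.02 tcp [576.9 367.3 135.3] rot [1.800e+02 1.000e-01 1.702e+02] F [-1.   0.1 -0.1] gap 34.2 j6 -52.0
442.4,159.2,120,110 [0.0971, -0.228, 0.0151] [0.001, 0.001, 1.05]
```

View pics/w10.png

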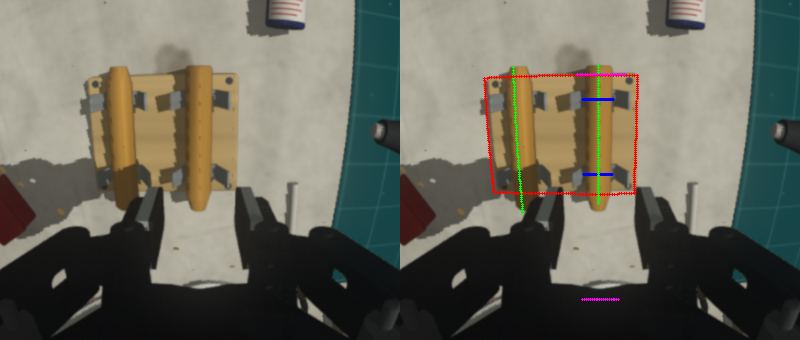

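```bash
python3 g.py 442.4,159.2,110,74.7; python3 -m crank '[[[0.01,-0.024,0,0,0,0.17],[0.022,-0.05,0,0,0,0.34],[0.034,-0.08,0,0,0,0.51],[0.046,-0.108,0,0,0,0.68],[0.058,-0.136,0.005,0,0,0.85],[0.07,-0.164,0.01,0,0,1.02],[0.082,-0.19,0.015,0,0,1.19],[0.09,-0.212,0.02,0,0,1.36],[0.097,-0.228,0.025,0,0,1.53],[0.097,-0.228,0.025,0,0,1.667]]]' 0.3; python3 g.py 442.4,159.2,110,74.7
```

```text
t 23.02 tcp [576.9 367.3 135.3] rot [1.800e+02 1.000e-01 1.702e+02] F [-1.   0.1 -0.1] gap 34.2 j6 -52.0
442.4,159.2,110,74.7 [0.0971, -0.228, 0.0251] [0.001, 0.0, 1.667]
time: 24.28
tool_pos: [439.9, 157.8, 107.1]
tcp_rot: [-179.8, 0.1, 74.3]
ft_force: [-0.1, -0.1, 0.4]
finger_gap: 59.8
t 24.27 tcp [439.9 157.8 107.1] rot [-1.798e+02  1.000e-01  7.430e+01] F [-0.1 -0.1  0.4] gap 59.8 j6 29.1
442.4,159.2,110,74.7 [0.002, 0.002, -0.0029] [-0.003, 0.002, -0.006]
```

```bash
python3 -m crank '[[[0.002,0.002,-0.002,-0.003,0.002,-0.006],[0.002,0.002,-0.002,-0.003,0.002,-0.006]]]'; python3 - <<'E'
from h import *
c=r.get_calibration("wrist");p,d=r.snapshot("wrist")
q=p.copy()
for a in np.linspace(0,2*np.pi,60):
    for z,rr in [(36,17),(0,15)]:
        w=proj((442.4+rr*np.cos(a),159.2+rr*np.sin(a),z),c,True).round().astype(int);cv2.circle(q,tuple(map(int,w)),1,(0,0,255),-1)
cv2.imwrite("pics/w11.png",np.hstack([p[60:400,80:480],q[60:400,80:480]]))
E
python3 g.py 442.4,159.2,18,74.7
```

```text
time: 24.52
tool_pos: [441.7, 159.1, 108.0]
tcp_rot: [-179.9, 0.1, 74.9]
ft_force: [-0.1, 0.7, 0.5]
finger_gap: 59.8
t 24.57 tcp [441.9 159.2 108.4] rot [-179.9    0.    74.8] F [-0.4 -0.4  0.9] gap 60.0 j6 28.7
442.4,159.2,18,74.7 [0.0002, 0.0006, 0.0904] [-0.002, 0.001, 0.002]
```

View pics/w11.png

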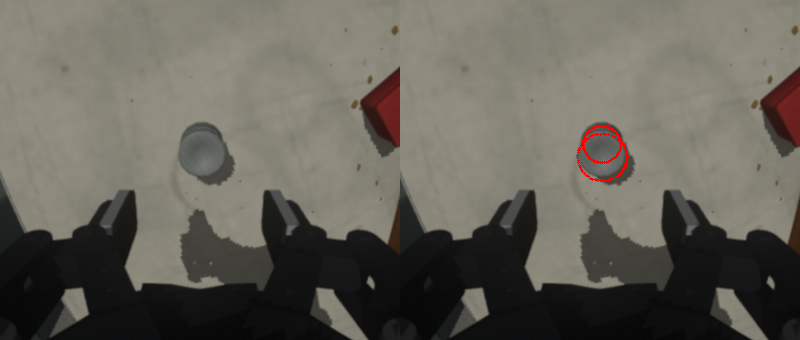

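```bash
python3 -m crank '[[[0.0015,0.0005,0.04,0,0,0],[0.0015,0.0005,0.075,0,0,0],[0.0015,0.0005,0.088,0,0,0],[0.0015,0.0005,0.0915,0,0,0],[0.0015,0.0005,0.0915,0,0,0]]]'; python3 -m crank '[[[0,0,0,0,0,0],[0,0,0,0,0,0],[0,0,0,0,0,0],[0,0,0,0,0,0]]]' 0.85 60;python3 g.py 656.9,51.3,110,74.7
```

```text
time: 25.2
tool_pos: [443.5, 160.7, 17.9]
tcp_rot: [-180.0, -0.0, 74.9]
ft_force: [0.5, 0.8, 0.1]
finger_gap: 59.5
time: 25.7
tool_pos: [444.8, 161.1, 19.7]
tcp_rot: [179.9, -0.1, 74.9]
ft_force: [-2.7, 0.1, 9.1]
finger_gap: 31.5
t 25.7 tcp [444.8 161.1  19.7] rot [ 1.799e+02 -1.000e-01  7.490e+01] F [-2.7  0.1  9.1] gap 31.5 j6 28.8
656.9,51.3,110,74.7 [-0.0505, 0.2335, -0.0899] [0.002, -0.001, 0.003]
```

```bash
python3 -m crank '[[[0,0,-0.03,0,0,0],[0,0,-0.075,0,0,0],[-0.008,0.04,-0.09,0,0,0],[-0.02,0.095,-0.09,0,0,0],[-0.032,0.15,-0.09,0,0,0],[-0.044,0.205,-0.09,0.002,0,0],[-0.05,0.233,-0.09,0.002,0,0.003],[-0.05,0.233,-0.09,0.002,0,0.003],[-0.05,0.233,-0.09,0.002,0,0.003]]]'; cat > v2.py <<'E'
import sys
from h import *
s=r.sense();c=r.get_calibration("wrist");p,d=r.snapshot("wrist")
print(s["tool_pos"],s["tcp_rot"])
q=p.copy()
def dot(P,col=(0,0,255)):
    w=proj(P,c,True).round().astype(int);cv2.circle(q,tuple(map(int,w)),1,col,-1)
C=np.array([644.2,5.0,0]);a=np.radians(-15.3);ux=np.array([np.cos(a),np.sin(a),0]);uy=np.array([-np.sin(a),np.cos(a),0])
L=lambda x,y,z:C+x*ux+y*uy+[0,0,z]
for t in np.linspace(-1,1,60):
    for sg in (-1,1):
        dot(L(43*t,sg*86,30));dot(L(sg*43,86*t,30))
        dot(L(27*t,-48+sg*27,30),(0,255,0));dot(L(sg*27,-48+27*t,30),(0,255,0))
    dot(L(27*np.cos(np.pi*t),48+27*np.sin(np.pi*t),30),(0,255,0))
t_=s["tool_pos"]; off=float(sys.argv[1])
for t in np.linspace(-1,1,60):
    for z,rr in ((36-off,17),(-off,15)): dot(t_+[rr*np.cos(np.pi*t),rr*np.sin(np.pi*t),z],(255,0,255))
cv2.imwrite(sys.argv[2],np.hstack([p[60:400,80:480],q[60:400,80:480]]))
E
python3 v2.py 19.7 pics/w12.png; python3 g.py 656.9,51.3,60,74.7
```

```text
time: 26.82
tool_pos: [655.7, 52.3, 109.7]
tcp_rot: [-179.9, -0.1, 74.7]
ft_force: [0.2, -0.5, -2.5]
finger_gap: 31.2
[655.68034598  52.29097577 109.71164717] [-1.79916145e+02 -7.10554559e-02  7.47000655e+01]
t 26.88 tcp [655.5  52.6 109.9] rot [-1.799e+02 -1.000e-01  7.470e+01] F [-0.2 -0.7 -2.7] gap 31.3 j6 15.3
656.9,51.3,60,74.7 [-0.0009, 0.0017, 0.0499] [-0.001, -0.001, 0.0]
```

View pics/w12.png

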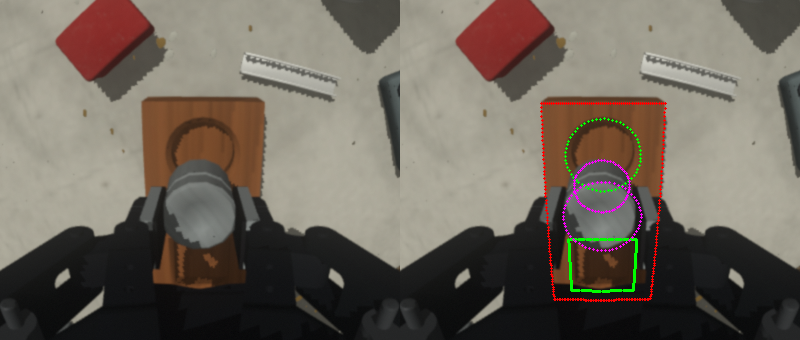

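```bash
python3 -m crank '[[[-0.0015,0.0017,0.025,0,0,0],[-0.0015,0.0017,0.05,0,0,0],[-0.0015,0.0017,0.064,0,0,0],[-0.0015,0.0017,0.071,0,0,0],[-0.0015,0.0017,0.073,0,0,0],[-0.0015,0.0017,0.073,0,0,0]]]'; python3 g.py 656.9,51.3,36,74.7
```

```text
time: 27.62
tool_pos: [657.3, 50.9, 37.8]
tcp_rot: [180.0, -0.1, 74.7]
ft_force: [-0.5, 0.6, -2.8]
finger_gap: 31.5
t 27.62 tcp [657.3  50.9  37.8] rot [ 1.80e+02 -1.00e-01  7.47e+01] F [-0.5  0.6 -2.8] gap 31.5 j6 15.2
656.9,51.3,36,74.7 [0.0003, -0.0005, 0.0018] [0.0, -0.002, 0.001]
```

```bash
python3 -m crank '[[[0,-0.0005,0.001,0,0,0],[0,-0.0005,0.0018,0,0,0],[0,-0.0005,0.0018,0,0,0]]]'; python3 g.py 656.9,51.3,36,74.7
```

```text
time: 28.0
tool_pos: [656.9, 51.0, 36.1]
tcp_rot: [180.0, -0.1, 74.7]
ft_force: [0.6, 0.0, -1.2]
finger_gap: 31.1
t 28.0 tcp [656.9  51.   36.1] rot [ 1.80e+02 -1.00e-01  7.47e+01] F [ 0.6  0.  -1.2] gap 31.1 j6 15.2
656.9,51.3,36,74.7 [0.0003, -0.0001, 0.0001] [0.0, -0.002, 0.001]
```

Contact beginning; release.

```bash
python3 -m crank '[[[0,0,0.0005,0,0,0],[0,0,0.0005,0,0,0],[0,0,0,0,0,0],[0,0,0,0,0,0]]]' 0.4;  python3 -m crank '[[[0,0,-0.02,0,0,0],[0,0,-0.05,0,0,0],[0,0,-0.085,0,0,0],[0,0,-0.1,0,0,0],[0,0,-0.1,0,0,0]]]' 0.4; python3 v2.py 19.7 pics/w13.png;python3 g.py 445,-128.8,120,74.7 
```

```text
time: 28.5
tool_pos: [657.0, 51.0, 36.3]
tcp_rot: [180.0, -0.1, 74.7]
ft_force: [0.1, 0.9, -0.4]
finger_gap: 51.2
time: 29.12
tool_pos: [658.1, 50.8, 138.4]
tcp_rot: [179.8, -0.2, 74.7]
ft_force: [0.4, -0.1, -1.0]
finger_gap: 50.9
[658.13084077  50.80785629 138.44875017] [ 1.79774445e+02 -1.53954603e-01  7.47290862e+01]
t 29.18 tcp [657.   50.8 136.4] rot [ 1.799e+02 -1.000e-01  7.470e+01] F [-0.3  0.3 -0.6] gap 51.5 j6 15.2
445,-128.8,120,74.7 [-0.2291, -0.1573, 0.0158] [0.001, -0.002, 0.001]
```

View pics/w13.png

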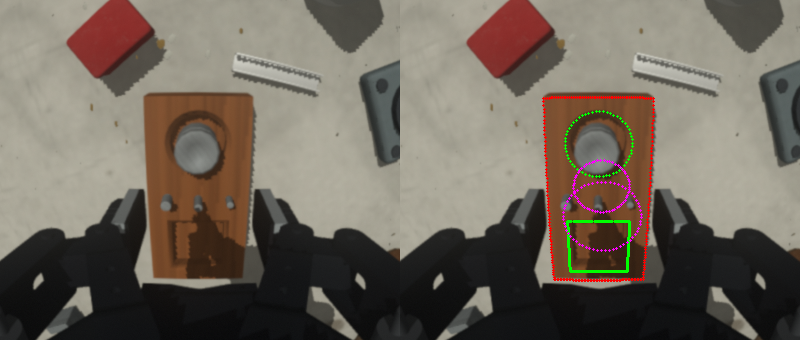

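```bash
python3 g.py 445,-128.8,110,103.2; python3 -m crank '[[[-0.04,-0.03,0,0,0,-0.07],[-0.083,-0.057,0,0,0,-0.14],[-0.125,-0.085,0.005,0,0,-0.21],[-0.167,-0.115,0.01,0,0,-0.28],[-0.21,-0.143,0.02,0,0,-0.4],[-0.229,-0.157,0.026,0,0,-0.495],[-0.229,-0.157,0.026,0,0,-0.495],[-0.229,-0.157,0.026,0,0,-0.495]]]' 0.2; cat > v3.py <<'E'
import sys
from h import *
s=r.sense();c=r.get_calibration("wrist");p,d=r.snapshot("wrist")
print(s["tool_pos"],s["tcp_rot"])
q=p.copy()
def dot(P,col=(0,0,255)):
    w=proj(P,c,True).round().astype(int);cv2.circle(q,tuple(map(int,w)),1,col,-1)
x,y,a=map(float,sys.argv[1:4]);a=np.radians(a)
C=np.array([x,y,0]);ux=np.array([np.cos(a),np.sin(a),0]);uy=np.array([-np.sin(a),np.cos(a),0])
for t in np.linspace(-1,1,30):
    for sg in (-1,1):
        for P in (C+17*sg*ux+17*t*uy,C+17*t*ux+17*sg*uy): dot(P+[0,0,36])
        for P in (C+15*sg*ux+15*t*uy,C+15*t*ux+15*sg*uy): dot(P,(255,0,255))
        dot(C+17*t*ux+7*sg*uy+[0,0,36],(0,255,0))
z=np.hstack([p[100:280,180:380],q[100:280,180:380]])
cv2.imwrite(sys.argv[4],cv2.resize(z,None,fx=2,fy=2))
E
python3 v3.py 445 -128.8 13.2 pics/w14.png; python3 g.py 445,-128.8,18,103.2
```

```text
t 29.18 tcp [657.   50.8 136.4] rot [ 1.799e+02 -1.000e-01  7.470e+01] F [-0.3  0.3 -0.6] gap 51.5 j6 15.2
445,-128.8,110,103.2 [-0.2291, -0.1573, 0.0258] [0.002, -0.002, -0.497]
time: 30.18
tool_pos: [445.4, -128.3, 109.2]
tcp_rot: [179.9, -0.1, 103.0]
ft_force: [0.1, 0.3, -0.7]
finger_gap: 68.6
[ 445.37027646 -128.25206648  109.24548505] [ 1.79924963e+02 -1.15013626e-01  1.02980851e+02]
t 30.23 tcp [ 445.8 -128.1  109.6] rot [ 1.799e+02 -1.000e-01  1.030e+02] F [-0.4 -0.3  0. ] gap 68.0 j6 -35.6
445,-128.8,18,103.2 [-0.0006, -0.0011, 0.0916] [0.002, -0.002, -0.003]
```

View pics/w14.png

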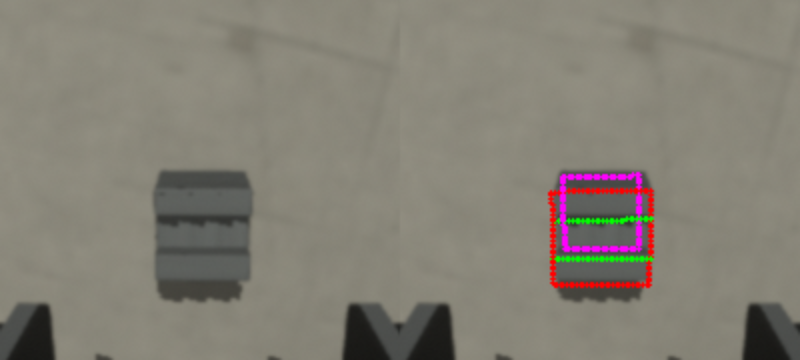

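```bash
python3 -m crank '[[[0.0005,-0.001,0.04,0,0,0],[0.0005,-0.001,0.075,0,0,0],[0.0005,-0.001,0.088,0,0,-0.003],[0.0005,-0.001,0.092,0,0,-0.003],[0.0005,-0.001,0.0925,0,0,-0.003]]]'; python3 -m crank '[[[0,0,0,0,0,0],[0,0,0,0,0,0],[0,0,0,0,0,0],[0,0,0,0,0,0]]]' 0.85 60;python3 g.py 445,-128.8,110,103.2 631.5,-41.3,110,74.7
```

```text
time: 30.85
tool_pos: [445.8, -127.9, 18.1]
tcp_rot: [179.8, -0.0, 103.2]
ft_force: [0.2, -0.1, 0.2]
finger_gap: 68.4
time: 31.35
tool_pos: [447.1, -128.3, 19.5]
tcp_rot: [179.7, 0.0, 103.2]
ft_force: [-0.4, 0.5, 6.1]
finger_gap: 32.5
t 31.35 tcp [ 447.1 -128.3   19.5] rot [179.7   0.  103.2] F [-0.4  0.5  6.1] gap 32.5 j6 -35.7
445,-128.8,110,103.2 [-0.0, -0.0017, -0.0905] [0.005, 0.001, 0.0]
631.5,-41.3,110,74.7 [0.0426, 0.1999, -0.0894] [0.005, -0.001, 0.498]
```

```bash
python3 -m crank '[[[0,0,-0.03,0,0,0],[0,0,-0.075,0,0,0],[0.008,0.04,-0.09,0.005,0,0.1],[0.018,0.085,-0.09,0.005,0,0.2],[0.028,0.13,-0.09,0.005,0,0.33],[0.037,0.175,-0.09,0.005,0,0.44],[0.0425,0.2,-0.09,0.005,0,0.498],[0.0425,0.2,-0.09,0.005,0,0.498],[0.0425,0.2,-0.09,0.005,0,0.498]]]'; python3 v2.py 19.5 pics/w15.png; python3 g.py 631.5,-41.3,60,74.7
```

```text
time: 32.48
tool_pos: [630.8, -41.5, 110.0]
tcp_rot: [-179.9, -0.0, 74.7]
ft_force: [-0.3, 0.2, -3.0]
finger_gap: 32.1
[630.75364381 -41.54249947 110.01686647] [-1.79926064e+02 -1.67377739e-02  7.47212822e+01]
t 32.52 tcp [630.6 -41.7 110.1] rot [-179.9   -0.    74.7] F [-0.6 -0.4 -1.3] gap 32.0 j6 6.9
631.5,-41.3,60,74.7 [0.0006, 0.0008, 0.0501] [-0.001, -0.0, -0.0]
```

View pics/w15.png

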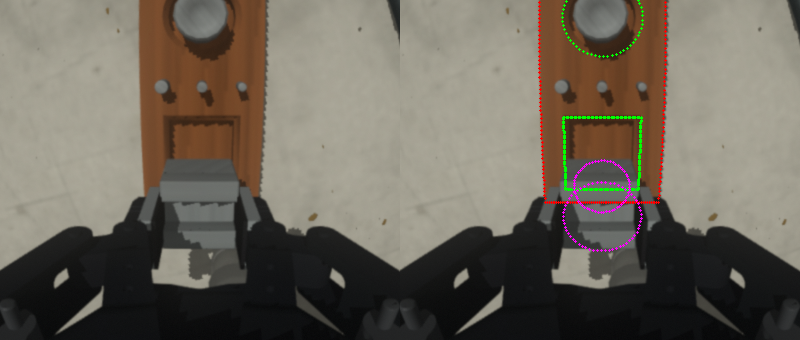

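```bash
python3 -m crank '[[[0.0006,0.001,0.025,0,0,0],[0.0006,0.001,0.05,0,0,0],[0.0006,0.001,0.064,0,0,0],[0.0006,0.001,0.071,0,0,0],[0.0006,0.001,0.0735,0,0,0],[0.0006,0.001,0.0735,0,0,0]]]'; python3 g.py 631.5,-41.3,36,74.7
```

```text
time: 33.28
tool_pos: [632.2, -41.5, 37.4]
tcp_rot: [-180.0, -0.0, 74.7]
ft_force: [-0.0, 0.7, -2.7]
finger_gap: 32.4
t 33.27 tcp [632.2 -41.5  37.4] rot [-180.    -0.    74.7] F [-0.   0.7 -2.7] gap 32.4 j6 6.9
631.5,-41.3,36,74.7 [-0.0, -0.0007, 0.0014] [-0.0, -0.0, -0.0]
```

```bash
python3 -m crank '[[[0,-0.0005,0.001,0,0,0],[0,-0.0005,0.0018,0,0,0],[0,-0.0005,0.0018,0,0,0]]]'; python3 g.py 631.5,-41.3,35.5,74.7
```

```text
time: 33.65
tool_pos: [631.8, -41.4, 35.8]
tcp_rot: [180.0, -0.0, 74.7]
ft_force: [0.2, -0.3, -2.1]
finger_gap: 32.3
t 33.65 tcp [631.8 -41.4  35.8] rot [180.   -0.   74.7] F [ 0.2 -0.3 -2.1] gap 32.3 j6 6.9
631.5,-41.3,35.5,74.7 [-0.0, -0.0003, 0.0003] [0.0, -0.0, -0.0]
```

```bash
python3 -m crank '[[[0,0,0.0008,0,0,0],[0,0,0.0008,0,0,0]]]'; python3 -m crank '[[[0,0,0,0,0,0],[0,0,0,0,0,0],[0,0,0,0,0,0]]]' 0.4;  python3 -m crank '[[[0,0,-0.02,0,0,0],[0,0,-0.05,0,0,0],[0,0,-0.1,0,0,0],[0,0,-0.15,0,0,0],[0,0,-0.15,0,0,0]]]' 0.4; python3 g.py 420,-60,250,74.7; python3 v2.py 19.7 pics/w16.png
```

```text
time: 33.9
tool_pos: [631.9, -41.3, 35.6]
tcp_rot: [180.0, -0.0, 74.7]
ft_force: [-5.1, 0.4, 5.1]
finger_gap: 32.4
time: 34.28
tool_pos: [632.0, -41.4, 35.6]
tcp_rot: [180.0, -0.0, 74.7]
ft_force: [-0.4, 0.1, 0.2]
finger_gap: 51.5
time: 34.9
tool_pos: [635.7, -42.0, 194.0]
tcp_rot: [179.3, -0.1, 74.7]
ft_force: [-0.1, -0.5, -0.2]
finger_gap: 51.3
t 34.9 tcp [635.7 -42.  194. ] rot [ 1.793e+02 -1.000e-01  7.470e+01] F [-0.1 -0.5 -0.2] gap 51.3 j6 6.9
420,-60,250,74.7 [-0.0742, -0.2025, -0.0587] [0.013, -0.002, -0.0]
[635.65013507 -41.95852181 193.98377027] [ 1.79281395e+02 -1.11811016e-01  7.46996887e+01]
```

View pics/w16.png

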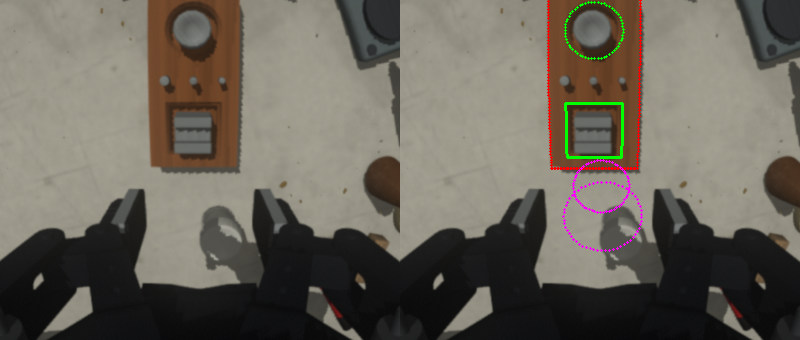

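```bash
python3 g.py 450,150,250,110 290,430,250,145; python3 -m crank '[[[0.02,-0.03,-0.02,0.01,0,-0.1],[0.045,-0.07,-0.04,0.01,0,-0.2],[0.07,-0.11,-0.056,0.01,0,-0.3],[0.095,-0.155,-0.056,0.01,0,-0.4],[0.12,-0.2,-0.056,0.01,0,-0.5],[0.136,-0.23,-0.056,0.01,0,-0.6]]]'; python3 g.py 290,430,250,145
```

```text
t 34.95 tcp [634.1 -41.7 190.5] rot [ 1.796e+02 -1.000e-01  7.470e+01] F [-0.6 -0.1 -1.2] gap 51.4 j6 6.9
450,150,250,110 [0.1364, -0.2277, -0.0611] [0.008, 0.001, -0.616]
290,430,250,145 [0.3643, -0.4559, -0.0626] [0.008, 0.004, -1.227]
time: 35.7
tool_pos: [445.5, 151.4, 244.1]
tcp_rot: [-179.8, -0.0, 109.3]
ft_force: [-0.8, 0.1, -0.4]
finger_gap: 51.1
t 35.7 tcp [445.5 151.4 244.1] rot [-179.8   -0.   109.3] F [-0.8  0.1 -0.4] gap 51.1 j6 -6.8
290,430,250,145 [0.3144, -0.0545, -0.0057] [-0.003, -0.001, -0.623]
```

```bash
python3 -m crank '[[[0.055,-0.01,0,0,0,-0.1],[0.11,-0.02,0,0,0,-0.2],[0.165,-0.03,0,0,0,-0.3],[0.22,-0.04,0,0,0,-0.45],[0.275,-0.05,0,0,0,-0.6],[0.3,-0.054,0,0,0,-0.6],[0.3,-0.054,0,0,0,-0.6]]]'; python3 - <<'E'
from h import *
p,d,c,W=cloud("top"); Z=W[...,2]
def reg(box,lo,hi):
    x0,y0,x1,y1=box; m=np.zeros(Z.shape,bool); m[y0:y1,x0:x1]=True
    m&=(Z>lo)&(Z<hi); return W[m]
C=np.array([644.2,5.0]);a=np.radians(-15.3);Rb=np.array([[np.cos(a),-np.sin(a)],[np.sin(a),np.cos(a)]])
for n,b,lo,hi in [("wide",(385,155,435,205),24,33),("narrow",(385,155,435,205),39,50),("drifts",(98,148,178,216),33,60),("dies",(228,112,320,182),40,60),("tin",(195,140,228,180),20,45),("jar",(328,138,360,165),35,70)]:
    q=reg(b,lo,hi)
    if n=="dies":
        loc=(q[:,:2]-C)@Rb
        for sg in (1,-1):
            k=loc[:,1]*sg>25; print(n,sg,k.sum(),((loc[k].min(0)+loc[k].max(0))/2).round(1),np.ptp(loc[k],axis=0).round(1),np.percentile(q[k,2],[10,50,90]).round(1))
        continue
    if n=="drifts":
        A=np.radians(-9.8);Rr=np.array([[np.cos(A),-np.sin(A)],[np.sin(A),np.cos(A)]]);loc=(q[:,:2]-[567.8,335.7])@Rr
        for sg in (1,-1):
            k=(loc[:,1]*sg>15)&(loc[:,1]*sg<48); print(n,sg,k.sum(),((loc[k].min(0)+loc[k].max(0))/2).round(1),loc[k].mean(0).round(1),np.ptp(loc[k],axis=0).round(1),np.percentile(q[k,2],[10,50,90]).round(1))
        continue
    rc=cv2.minAreaRect(q[:,:2].astype(np.float32)); print(n,len(q),np.round(rc[0],1),np.round(rc[1],1),round(rc[2],1),np.percentile(q[:,2],[10,50,90]).round(1))
cv2.imwrite("pics/topend.png",cv2.resize(p[90:300,80:460],None,fx=2,fy=2,interpolation=cv2.INTER_CUBIC))
p,_=r.snapshot("side");cv2.imwrite("pics/sideend.png",cv2.resize(p[100:330,200:460],None,fx=2.5,fy=2.5))
E
```

```text
time: 36.58
tool_pos: [293.7, 417.3, 243.3]
tcp_rot: [-179.7, -0.1, 143.9]
ft_force: [0.6, 0.1, -0.2]
finger_gap: 51.2
wide 192 [ 561.6 -323.1] [53.8 54.1] 63.0 [25.6 27.9 30.7]
narrow 147 [ 562.1 -322.4] [38.2 38.3] 88.8 [41.1 43.8 46. ]
drifts 1 357 [ 0.1 30.2] [-2.3 29.9] [119.4  20.1] [34.  36.5 39.1]
drifts -1 347 [ -0.  -32.2] [  1.1 -32.4] [119.9  19.6] [33.8 36.  38.5]
dies 1 176 [-0.9 45.7] [33.8 33.6] [47.6 50.9 53.2]
dies -1 211 [ -1.3 -48.9] [33.9 33.9] [41.7 50.1 53.6]
tin 457 [612.3 153.7] [61.4 41.8] 24.4 [31.7 34.1 35.9]
jar 298 [ 627.2 -156.6] [41.7 42.3] 29.1 [51.2 54.3 56.4]
```

View pics/topend.png

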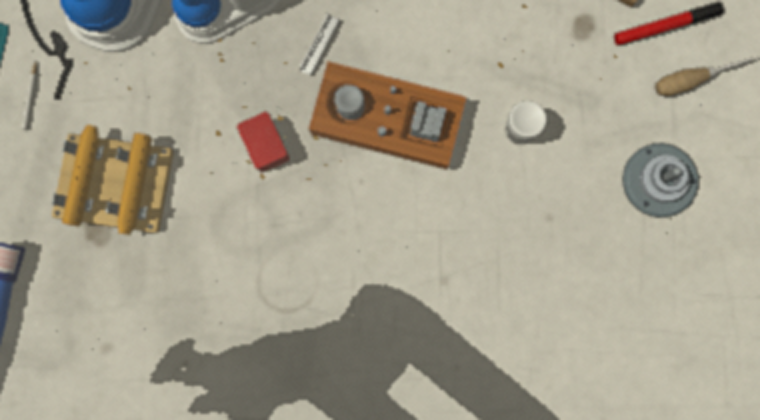

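View pics/sideend.png

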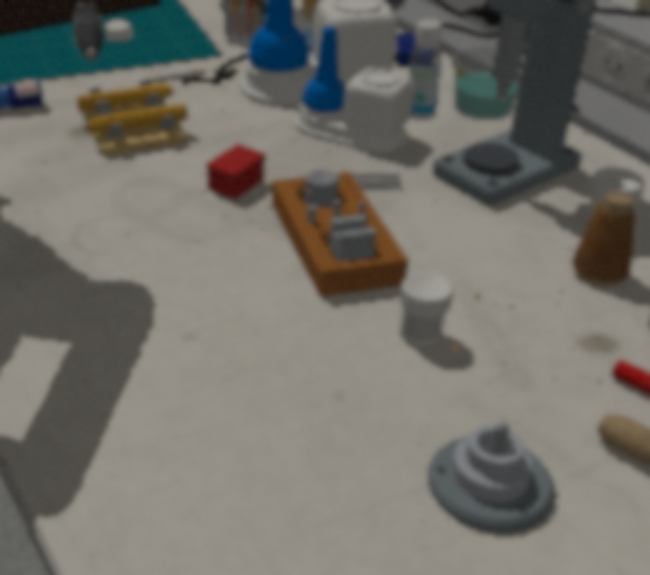

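```bash
python3 -c "
from bench import r
print(r.hand_in(), r.sense()['time'])"
```

```text
the job is handed in; nothing more can be done
the job is handed in; nothing more can be done
```

All five loose pieces are back in their places, and I handed the job in at about 37 s of robot time. I placed them in the order asked: wide ring, narrow ring, drift, round die, square die.

I took the final readings from the top camera's depth image, with the gripper empty and clear of everything:

| Piece | Where it is | Reading |
|---|---|---|
| Wide ring | flat on the spindle foot | top at 28 mm |
| Narrow ring | flat on the wide ring, over the spindle | top at 44 mm |
| Drift | both saddles of the free lane | centred along the lane to 0.1 mm, top at 36.5 mm (the fixed drift beside it reads 36 mm) |
| Round die | upright on the floor of the round well | top about 51 mm, about 2.5 mm off centre |
| Square die | upright on the floor of the square well | top about 50 mm, about 1.6 mm off centre |
| Red tin and screw jar | not touched | within 1 mm of their first readings |

Small disagreements in the checks:
- **Drift position:** its centre line reads about 2 mm to one side of the nominal lane line. That is within the saddle's play.
- **Drift direction:** its nose points the opposite way to the fixed drift's. The task did not ask for a direction, so I left it.
- **Grip readings:** the finger opening read about 2–3 mm less than each piece's true width. The wrist showed 6–9 N upward each time the fingers closed, well under the limits.

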